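# Pack two takeaway orders

### The job

Pack the two takeaway orders: into the blue tray put the dal tub in the large compartment and the green-lidded pot in the end one (the middle stays empty), and into the yellow tray the rice carton in the large compartment, the red-lidded pot in the middle and the purple-lidded pot in the end one. Stand everything flat on the tray floor, never let any of it tip over, and leave the lime bowl and the pepper mill where they are.

Things in the scene. Friction and masses are not known exactly. Their poses are not given: they have to be found in the camera images.
- blue_tray: Blue (dark blue floor) fixed order tray, 100 (x) by 236 (y) by 14 mm high. Origin: centre of its underside, z up. Floor 3 mm, walls and dividers 4 mm thick and 14 mm high. Along its own y it has three compartments, each 92 mm wide in x, centred at x = 0: LARGE (96 mm long, centre y = -66 mm), MIDDLE (62 mm long, centre y = +17 mm), END (62 mm long, centre y = +83 mm).
- yellow_tray: Yellow plastic order tray (darker floor), same shape, sizes and frame as the blue tray: LARGE compartment centred at y = -66 mm, MIDDLE at y = +17 mm, END at y = +83 mm in its own frame, all at x = 0; floor 3 mm above its origin.
- dal_tub: Dal tub: round cream tub with an orange lid, 58 diameter at the lid, 52 at the foot, 48 high (lid is the top 12; all mm). Origin: centre of its underside, z up. Loose, about 0.22 kg.
- rice_carton: Rice carton: brown card box with a small yellow square on top, 56 (x) by 76 (y) by 50 mm high, closed and rigid. Origin: centre of its underside, z up. Loose, about 0.25 kg.
- green_pot: Small round cream sauce pot with a green lid, 44 diameter at the lid, 38 at the foot, 38 high (lid is the top 12; all mm). Origin: centre of its underside, z up. Loose, about 0.07 kg.
- red_pot: Small round cream sauce pot with a red lid; size and origin as the green pot.
- purple_pot: Small round cream sauce pot with a purple lid; size and origin as the green pot.
- lime_bowl: Bystander: brown bowl of limes, 100 mm diameter, 65 mm high over the limes, standing loose beyond the trays. Origin: centre of its underside.
- pepper_mill: Bystander: dark wooden pepper mill, 52 mm diameter, 137 mm high, standing loose beyond the trays. Origin: centre of its underside.

How it is judged:
At the end, for the whole second after the job is handed in: Blue tray: dal tub in large, green pot in end compartment. Yellow tray: rice carton in large, red pot in middle, purple pot in end compartment. Each wholly inside its walls, underside within 3 mm of the tray floor, tilt under 0.1 rad, slower than 20 mm/s, released (y of dal_tub in the frame of blue_tray between -0.09 and -0.042 m and x of dal_tub in the frame of blue_tray between -0.022 and 0.022 m and z of each of dal_tub, green_pot in the frame of blue_tray below 0.006 m and angle between each of dal_tub, green_pot, rice_carton, red_pot, purple_pot's own z axis and vertical below 0.1 rad and linear speed of each of dal_tub, green_pot, rice_carton, red_pot, purple_pot below 0.02 m/s and contact force between each of dal_tub, green_pot, rice_carton, red_pot, purple_pot and the fingers below 0.1 N and y of green_pot in the frame of blue_tray between 0.0695 and 0.0965 m and x of green_pot in the frame of blue_tray between -0.0285 and 0.0285 m and y of rice_carton in the frame of yellow_tray between -0.088 and -0.044 m and x of rice_carton in the frame of yellow_tray between -0.02 and 0.02 m and z of each of rice_carton, red_pot, purple_pot in the frame of yellow_tray below 0.006 m and y of red_pot in the frame of yellow_tray between 0.0035 and 0.0305 m and x of red_pot in the frame of yellow_tray between -0.0285 and 0.0285 m and y of purple_pot in the frame of yellow_tray between 0.0695 and 0.0965 m and x of purple_pot in the frame of yellow_tray between -0.0285 and 0.0285 m); the robot touches nothing.
It fails at once if one of the packed items is tipped over (tilted more than 0.7 rad) (angle between any of dal_tub, rice_carton, green_pot, red_pot, purple_pot's own z axis and vertical above 0.7 rad).
It fails at once if the lime bowl or the pepper mill is moved by more than 20 mm or knocked over (distance of any of lime_bowl, pepper_mill from where it was at the start of the episode above 0.02 m or angle between any of lime_bowl, pepper_mill's own z axis and vertical above 0.5 rad).
It also fails if it takes over 115 s, if anything falls off the work surface, if the arm or the gripper's body presses on something with over 40 N, if the wrist force passes 120 N, or if a joint passes its speed limit or range.

### The arm

A 6-joint arm with a two-finger parallel gripper is mounted at the origin on the work surface. World frame = base frame: x ahead of the robot, y to its left, z up, the work surface at z = 0. Lengths are in m, angles in rad, forces in N, time in s.
With the tool pointing down it reaches from about 0.3 to 0.875 m from the base axis. Payload 6.4 kg.
Tool frame: the origin (TCP) lies at the centre of the arm's flange, where the gripper is bolted on; the fingertips stand 173 mm ahead of it and the grasp point (between the pads) lies 155 mm ahead of it; z points along the fingers, y is the line along which they close (so a half turn about z gives the same grasp; the last joint's range is limited). The gripper opens to 85 mm and grips with 20 to 120 N. Pads are 22 mm wide; open, the fingers measure 114 mm over their backs; the gripper's body (76 mm by 85 mm) begins 54 mm behind the grasp point. The pads swing forward as they close: fully open they stand 13 mm farther back than shut.
Start: joints at [0.9, 0.181, 1.607, -0, 1.354, -0.206], TCP at [0.258, 0.514, 0.405] pointing down, gripper open.
Joint ranges: [-2.99, 2.99], [-0.89, 2.07], [0.3, 2.58], [-1.14, 4.28], [0, 2.63], [-3.12, 3.12]. Speed limits (rad/s): [2.57, 2.57, 3.01, 3.14, 3.14, 3.14].

### API

Orientations are given as a rotation vector (axis times angle).
In Python, from rig import manip gives the robot as it stands.
- The arm moves only by the tool step_hand, called after "Request:" as name(argument=value, ...) on one line, values as JSON. Schema: {"type":"object","properties":{"steps":{"type":"array","items":{"type":"array","items":{"type":"array","items":{"type":"number"},"minItems":7,"maxItems":7},"minItems":1,"maxItems":12},"minItems":1,"maxItems":1},"only":{"type":"string"},"quiet":{"type":"boolean"},"lines":{"type":"string"}},"required":["steps"],"additionalProperties":false}. steps is a list that holds a single list of rows (three levels of brackets), with 1 to 12 rows, each of 7 numbers: a rotation vector rx, ry, rz in units of 0.2 rad, then dx, dy, dz in units of 100 mm, then the finger opening in m; each row is the pose to reach, as a shift and turn from the pose commanded when the call began, along the tool's axes at that moment; what a row does not reach only later rows make up. A row lasts 1/12 s, in which the tool goes at most 0.0417 m and 0.125 rad, less where a joint would pass 70% of its speed; a pose out of reach is approached as far as the arm can. The fingers move at their own pace and stop on an object; the grip force is fixed at half the most. Time passes only in rows, so rows that do not move let the fingers close. The tool returns the time, the measured TCP pose, the force, the opening and the grip force at its end. only (a regular expression) keeps the lines of the reply that match it, lines (a string "A,B") keeps lines A to B, and quiet returns only ok. Input that does not fit is refused with a message, and nothing moves.
- manip.get_obs(): the state, without advancing time (a new reading comes with each control period).
- manip.get_image(name): name is "side" or "top"; returns the picture (400x640x3 uint8, blue, green, red); there is no depth.
- manip.calibration(name): a dict with "fx", "fy", "cx", "cy" (pixels), "T" (4x4, takes a point from camera to world coordinates). Camera axes: x right, y down, z forward; pixel columns grow to the right and rows downward; lengths in m; the calibration is good to about 2 mm. A picture is of the moment at which its call begins. calibration takes no time and is no camera call.
- manip.job_done(): hands the job in; it is judged then, once.
The state is a dict: "time_s": time; "joints": joint angles; "joint_velocities": joint speeds; "tau": joint torques, N m; "tool_pos": TCP position; "eef_rot": TCP orientation; "force": force on the tool from outside, world axes, zero at the start; "moment": the same for the moment, N m; "width": finger opening in m; "finger_force": force on a finger pad.
Only numpy, scipy, OpenCV 4.12 (cv2) and the standard library are available. Lean on these libraries where they do the work, as an engineer would, in place of code of your own. Each camera call takes 0.05 s, during which the arm holds its last target. There are 200 camera calls.

## Working session

There is one attempt and no reset: what is moved stays moved. The work goes in short steps, Python scripts to look and compute and a tool call to move; the robot and the scene stay as the last step left them, time stands still between calls to the robot, and variables do not carry over. Pictures are saved under pics/ and viewed, at most 14 in all, crops included, and the job is handed in when it is done.

```bash
ls; mkdir -p pics; python3 - <<'E'
from rig import manip
import cv2
for n in ("top","side"):
    cv2.imwrite(f"pics/{n}0.png",manip.get_image(n)); c=manip.calibration(n); print(n,c)
print(manip.get_obs())
E
```

```text
pics
rig.py
top {'fx': 435.09287473344233, 'fy': 435.09287473344233, 'cx': 318.18100755870734, 'cy': 202.69242454774405, 'T': array([[-0.02975721, -0.9984159 ,  0.04775136,  0.54569556],
       [-0.99953674,  0.02941731, -0.00780536,  0.0107104 ],
       [ 0.00638828, -0.0479615 , -0.99882876,  1.03924416],
       [ 0.        ,  0.        ,  0.        ,  1.        ]])}
side {'fx': 384.4608092433401, 'fy': 384.4608092433401, 'cx': 316.9627491440695, 'cy': 197.30656952570337, 'T': array([[ 0.78229304, -0.3231687 ,  0.53252191,  0.06787186],
       [-0.62256017, -0.37695759,  0.68580012, -0.68489418],
       [-0.02089096, -0.8680236 , -0.49608326,  0.55382404],
       [ 0.        ,  0.        ,  0.        ,  1.        ]])}
{'time_s': 0.1, 'joints': array([ 8.99673963e-01,  1.81449103e-01,  1.60789545e+00,  1.94332933e-05,
        1.35378577e+00, -2.06314116e-01]), 'joint_velocities': array([-1.63361623e-03,  6.26500337e-05,  3.86723071e-04,  8.35827704e-04,
       -2.77823502e-04,  8.21374618e-04]), 'tau': array([ 1.93339606e-04, -4.45870936e+01, -3.52237058e+01, -4.87024372e-04,
        4.12652837e-03, -6.62461957e-06]), 'tool_pos': array([0.25759227, 0.51382427, 0.40389002]), 'eef_rot': array([-7.23416173e-01, -3.05647792e+00,  2.17349422e-03]), 'force': array([0.63034885, 1.07645459, 0.38089411]), 'moment': array([ 0.03003898, -0.03766774,  0.03025035]), 'finger_force': 0.0, 'width': 0.08537078984499043}
```
View pics/top0.png

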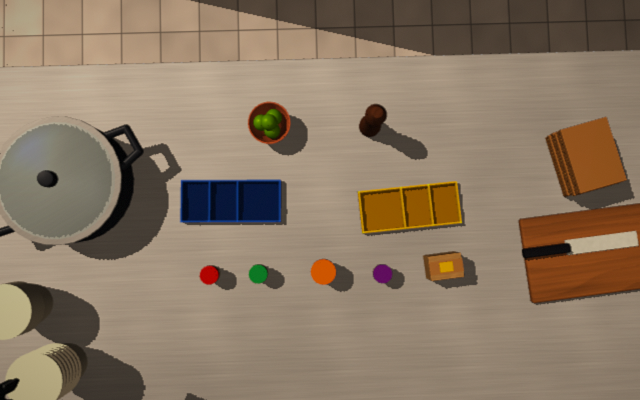

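View pics/side0.png

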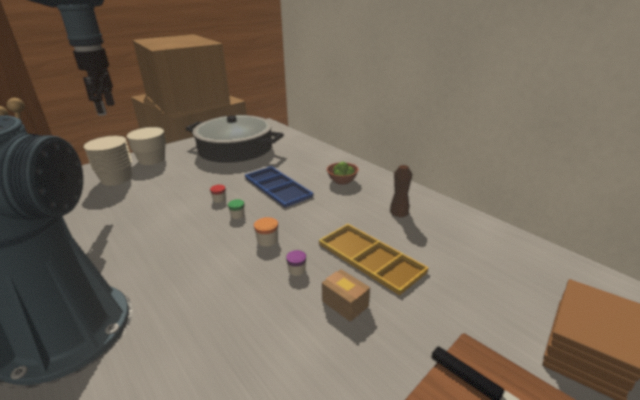

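The top view shows the red lid at (209,274), green (258,273), orange (323,271) and purple (382,273), with the carton at (444,266). The blue tray spans x 181–281 with its large compartment at right. The yellow tray spans x 360–460 with its large compartment at left. The side view shows everything standing upright. Next I'll measure positions.

```bash
cat > h.py <<'E'
from rig import manip
import cv2, numpy as np
from scipy.spatial.transform import Rotation as R
HSV={'red':((172,120,60),(180,255,255),(0,200,60),(4,255,255)),'green':((60,120,50),(80,255,255)),'orange':((6,200,150),(14,255,255)),
 'purple':((140,100,40),(160,255,255)),'blue':((108,140,30),(125,255,255)),'yellow':((18,160,60),(30,255,255)),'brown':((8,80,60),(22,205,255))}
def mask(im,n):
    h=cv2.cvtColor(im,cv2.COLOR_BGR2HSV); v=HSV[n]; m=cv2.inRange(h,v[0],v[1])
    return m|cv2.inRange(h,v[2],v[3]) if len(v)>2 else m
def blobs(im,n,amin=30):
    cs,_=cv2.findContours(mask(im,n),cv2.RETR_EXTERNAL,cv2.CHAIN_APPROX_NONE)
    return sorted([c for c in cs if cv2.contourArea(c)>amin],key=cv2.contourArea,reverse=True)
def ray(cam,p):
    c=manip.calibration(cam);T=c['T']; d=T[:3,:3]@np.array([(p[0]-c['cx'])/c['fx'],(p[1]-c['cy'])/c['fy'],1]); return T[:3,3],d
def plane(cam,p,z):
    o,d=ray(cam,p); return o+d*(z-o[2])/d[2]
def tri(p,q):
    o1,d1=ray('top',p);o2,d2=ray('side',q); A=np.c_[d1,-d2]; s,_,_,_=np.linalg.lstsq(A,o2-o1,rcond=None)
    a,b=o1+d1*s[0],o2+d2*s[1]; return (a+b)/2,np.linalg.norm(a-b)
E
python3 - <<'E'
from h import *
np.set_printoptions(precision=4,suppress=True)
t=cv2.imread('pics/top0.png');s=cv2.imread('pics/side0.png')
cv=lambda im:None
for n in HSV:
  for nm,im in(('top',t),('side',s)):
    for c in blobs(im,n)[:5]:
        x,y,w,h=cv2.boundingRect(c);(e,r)=cv2.minEnclosingCircle(c)
        print(n,nm,(x,y,w,h),int(cv2.contourArea(c)),np.round(e,1),round(r,1),[np.round(v,1) for v in cv2.minAreaRect(c)])
for nm,im,p in(('carton top',t,(432,266)),('carton sq',t,(446,267)),('sq side',s,(345,284)),('c side',s,(332,284))):
    print(nm,cv2.cvtColor(im,cv2.COLOR_BGR2HSV)[p[1],p[0]])
cv2.imwrite('pics/z.png',np.vstack([cv2.resize(t[235:295,350:480],None,fx=6,fy=4.5,interpolation=0),]) )
cv2.imwrite('pics/zs.png',cv2.resize(s[150:330,180:440],None,fx=3,fy=3,interpolation=0))
E
```

```text
red top (200, 266, 19, 18) 244 [209.  274.6] 9.3 [array([209. , 274.5]), array([17., 18.]), np.float64(90.0)]
green top (249, 265, 19, 18) 244 [257.9 273.6] 9.3 [array([258. , 273.5]), array([17., 18.]), np.float64(90.0)]
orange top (311, 259, 25, 25) 452 [323.  271.4] 12.5 [array([323., 271.]), array([24., 24.]), np.float64(90.0)]
purple top (373, 265, 20, 18) 255 [382.4 273.2] 9.6 [array([382.5, 273.5]), array([17., 19.]), np.float64(90.0)]
purple side (288, 251, 17, 12) 135 [296. 257.] 8.2 [array([296. , 256.5]), array([16., 11.]), np.float64(0.0)]
blue top (181, 180, 100, 42) 3995 [230.5 201. ] 53.4 [array([230.5, 200.5]), array([41., 99.]), np.float64(90.0)]
yellow top (358, 181, 104, 53) 4157 [409.4 206.7] 53.8 [array([409.5, 206.8]), array([ 42.8, 100.8]), np.float64(84.0)]
yellow top (439, 261, 15, 12) 124 [446.1 266.2] 7.8 [array([446. , 266.4]), array([10.3, 14. ]), np.float64(81.9)]
yellow side (376, 262, 50, 28) 559 [400.5 272. ] 24.8 [array([402. , 275.4]), array([23.2, 48.1]), np.float64(66.5)]
yellow side (362, 249, 38, 24) 376 [380.5 258.5] 19.0 [array([380.4, 258.3])
[... 599 characters left out ...]
float64(87.7)]
brown side (0, 0, 288, 165) 32740 [143.5  62. ] 156.3 [array([143.5,  82. ]), array([164., 287.]), np.float64(90.0)]
brown side (543, 279, 97, 121) 8327 [597.5 339. ] 66.4 [array([598.8, 341.2]), array([100.2,  99.2]), np.float64(19.2)]
brown side (319, 223, 110, 72) 3481 [373.5 253.5] 56.4 [array([372.3, 256.1]), array([109.1,  39.6]), np.float64(31.0)]
brown side (447, 334, 128, 66) 2892 [510.5 374.5] 68.1 [array([509.3, 376.5]), array([134.2,  28.9]), np.float64(30.6)]
brown side (322, 270, 48, 51) 1554 [344.2 294.9] 25.7 [array([345.1, 293.1]), array([50.2, 38.8]), np.float64(36.9)]
carton top [ 14 198 156]
carton sq [ 22 255 201]
sq side [ 21 156 207]
c side [ 15 117 161]
```

View pics/zs.png

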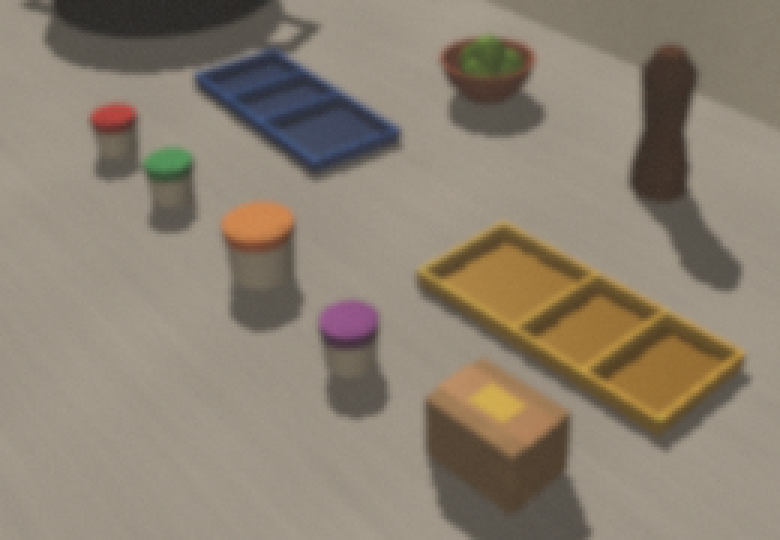

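The crop (3x, offset 180,150) shows the lid tops at side px red (218,188), green (236,204), orange (266,225) and purple (296,256). The yellow square is at (346,284). The carton top corners are near (342,270), (370,287), (351,303) and (323,283).

```bash
python3 - <<'E'
from h import *
np.set_printoptions(precision=4,suppress=True)
t=cv2.imread('pics/top0.png');s=cv2.imread('pics/side0.png')
SV={'red':((170,110,120),(180,255,255),(0,140,120),(5,255,255)),'green':((55,80,90),(80,255,255)),'orange':((6,150,170),(14,255,255)),'purple':((140,80,100),(165,255,255)),'yellow':((18,130,150),(30,255,255)),'blue':((105,110,30),(125,255,255)),'yt':((15,120,60),(30,255,255))}
tp={n:cv2.minEnclosingCircle(blobs(t,n)[0])[0] for n in('red','green','orange','purple')}
tp['yellow']=cv2.minAreaRect(blobs(t,'yellow')[1])[0]
HSV.update(SV)
near={'red':(218,188),'green':(236,204),'orange':(266,225),'purple':(296,256),'yellow':(346,284)}
for n,q in near.items():
    c=[c for c in blobs(s,n,15) if cv2.pointPolygonTest(c,q,True)>-4]
    if not c: print(n,'none');continue
    e=cv2.fitEllipse(c[0]); P,d=tri(tp[n],e[0]); print(n,np.round(e[0],1),np.round(e[1],1),'tri',P,round(d,4),'plane',plane('top',tp[n],P[2]))
# trays
for n,k in(('blue','blue'),('yellow','yt')):
    HSV[n]=((108,140,30),(125,255,255)) if n=='blue' else ((18,160,60),(30,255,255))
    r=cv2.minAreaRect(blobs(t,n)[0]); bt=cv2.boxPoints(r)
    b=[c for c in blobs(s,k) if cv2.boundingRect(c)[1]<270]; b=max(b,key=cv2.contourArea); h=cv2.convexHull(b)
    ap=cv2.approxPolyDP(h,6,True)[:,0]; print(n,'side corners',ap.tolist(),'top',bt.round(1).tolist())
    for p in bt:
        w=plane('top',p,0.014); 
        l=[tri(p,q) for q in ap]; l=min(l,key=lambda v:v[1]); print(w,l[0],round(l[1],4))
    print('centre',plane('top',r[0],.014))
for p in((341.7,270),(370,287.3),(350.7,302.7),(322.7,282.7)): print('carton',plane('side',p,.05))
E
```

```text
red [217.2 188.2] [ 6.  12.8] tri [0.4376 0.2565 0.0373] 0.002 plane [0.4367 0.257  0.0373]
green [235.6 203.6] [ 7.3 14.1] tri [0.4365 0.1448 0.037 ] 0.0023 plane [0.4355 0.1454 0.037 ]
orange [265.6 224. ] [10.1 20.6] tri [ 0.4382 -0.004   0.0471] 0.0026 plane [ 0.4371 -0.0034  0.0471]
purple [295.7 256.5] [11.2 18.3] tri [ 0.4285 -0.1399  0.0369] 0.0018 plane [ 0.4278 -0.1394  0.0369]
yellow [345.2 283.9] [10.2 17.3] tri [ 0.4413 -0.2822  0.052 ] 0.0024 plane [ 0.4404 -0.2814  0.052 ]Traceback (most recent call last):
  File "<stdin>", line 17, in <module>
ValueError: max() iterable argument is empty
```

View pics/z.png

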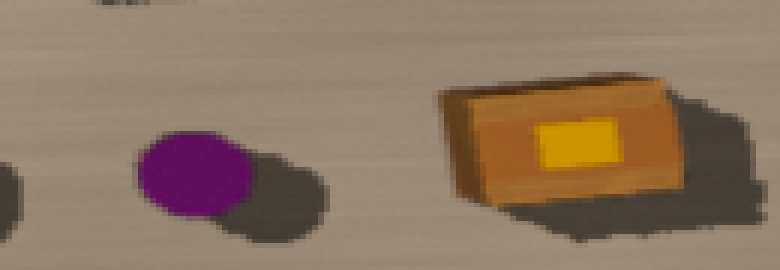

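The crop shows the carton's top-face corners at top px (428,257), (460.5,253), (464,276.5) and (431.7,281). Its dark side faces appear at left and top.

```bash
python3 - <<'E'
from h import *
np.set_printoptions(precision=4,suppress=True)
t=cv2.imread('pics/top0.png');s=cv2.imread('pics/side0.png')
for n,near in(('blue',(278,185)),('yellow',(373,257))):
    HSV['blue']=((108,140,30),(125,255,255)) 
    r=cv2.minAreaRect(blobs(t,n)[0]); bt=cv2.boxPoints(r)
    HSV['s']=((105,60,20),(130,255,255)) if n=='blue' else ((16,110,50),(32,255,255))
    m=cv2.morphologyEx(mask(s,'s'),cv2.MORPH_CLOSE,np.ones((5,5)))
    m[:,:near[0]-60]=0;m[:,near[0]+60:]=0;m[:near[1]-45]=0;m[near[1]+45:]=0
    if n=='yellow': cv2.fillPoly(m,[np.array([(315,268),(350,268),(380,290),(380,310),(315,310)])],0)
    cs=cv2.findContours(m,0,2)[0]; h=cv2.convexHull(max(cs,key=cv2.contourArea))
    ap=cv2.approxPolyDP(h,6,True)[:,0]; print(n,'side',ap.tolist(),'top',bt.round(1).tolist())
    for p in bt:
        l=min([tri(p,q) for q in ap],key=lambda v:v[1]); print(plane('top',p,.014),l[0],round(l[1],4))
    W=np.array([plane('top',p,.014) for p in bt]); a=max([W[1]-W[0],W[2]-W[1]],key=np.linalg.norm)
    print('centre',plane('top',r[0],.014),'yaw of long',np.arctan2(a[1],a[0]),np.linalg.norm(a))
C=np.array([plane('top',p,.05) for p in((428,257.2),(460.5,252.8),(464,276.6),(431.7,281))])
print(C,C.mean(0),'long', [np.arctan2(*(v[:2][::-1])) for v in(C[1]-C[0],C[2]-C[3])])
S=np.array([plane('side',p,.05) for p in((341.7,270),(370,287.3),(350.7,302.7),(322.7,282.7))]);print(S,S.mean(0))
o=manip.get_obs();Rm=R.from_rotvec(o['eef_rot']).as_matrix();print(Rm)
E
```

```text
blue side [[246, 175], [272, 167], [311, 195], [284, 205]] top [[181.0, 180.0], [280.0, 180.0], [280.0, 221.0], [181.0, 221.0]]
[0.6578 0.3248 0.014 ] [0.661  0.3238 0.0109] 0.0067
[0.651  0.0913 0.014 ] [0.651  0.0924 0.007 ] 0.0019
[0.5542 0.0938 0.014 ] [0.5551 0.0936 0.0098] 0.002
[0.5612 0.3262 0.014 ] [0.5639 0.3249 0.0127] 0.0063
centre [0.606  0.2091 0.014 ] yaw of long -1.59991699820291 0.23354259410556363
yellow side [[320, 239], [348, 224], [427, 269], [397, 293]] top [[357.1000061035156, 190.8000030517578], [457.29998779296875, 180.3000030517578], [461.79998779296875, 222.8000030517578], [361.6000061035156, 233.39999389648438]]
[ 0.6201 -0.0902  0.014 ] [ 0.6222 -0.092   0.012 ] 0.0051
[ 0.6381 -0.3285  0.014 ] [ 0.6375 -0.3284  0.0117] 0.0024
[ 0.5372 -0.3346  0.014 ] [ 0.5361 -0.3348  0.01  ] 0.0032
[ 0.5195 -0.0973  0.014 ] [ 0.523  -0.0996  0.0161] 0.0086
centre [ 0.5786 -0.2125  0.014 ] yaw of long -1.49505791699658 0.23905008459846885
[[ 0.462  -0.2421  0.05  ]
 [ 0.4697 -0.3164  0.05  ]
 [ 0.4159 -0.3218  0.05  ]
 [ 0.4083 -0.2483  0.05  ]] [ 0.439  -0.2821  0.05  ] long [np.float64(-1.4675470048634063), np.float64(-1.4674295479067334)]
[[ 0.4652 -0.2474  0.05  ]
 [ 0.4731 -0.3177  0.05  ]
 [ 0.4188 -0.3235  0.05  ]
 [ 0.4132 -0.2515  0.05  ]] [ 0.4426 -0.285   0.05  ]
[[-0.8939  0.4483 -0.001 ]
 [ 0.4483  0.8939 -0.0012]
 [ 0.0003 -0.0015 -1.    ]]
```

Careful with the scale: shifts go in units of 100 mm and turns go in units of 0.2 rad. That gives: -0.2755 m is -2.755, -0.1491 m is -1.491, 1.106 rad is 5.53.

Request:
step_hand(steps=[[[0, 0, 5.53, -2.755, -1.491, 1.24, 0.085], [0, 0, 5.53, -2.755, -1.491, 1.24, 0.085], [0, 0, 5.53, -2.755, -1.491, 1.24, 0.085], [0, 0, 5.53, -2.755, -1.491, 1.24, 0.085], [0, 0, 5.53, -2.755, -1.491, 1.24, 0.085], [0, 0, 5.53, -2.755, -1.491, 1.24, 0.085], [0, 0, 5.53, -2.755, -1.491, 1.24, 0.085], [0, 0, 5.53, -2.755, -1.491, 1.24, 0.085], [0, 0, 5.53, -2.755, -1.491, 1.24, 0.085], [0, 0, 5.53, -2.755, -1.491, 1.24, 0.085], [0, 0, 5.53, -2.755, -1.491, 1.24, 0.085], [0, 0, 5.53, -2.755, -1.491, 1.24, 0.085]]])

```text
time_s: 1.1
tool_pos: [0.4368, 0.2579, 0.281]
eef_rot: [-2.217, -2.226, -0.0]
force: [0.2, 0.6, -0.2]
width: 0.0851
finger_force: 0.0
```

Scaled: 0.098 m is 0.98, 0.08 m is 0.8.

Request:
step_hand(steps=[[[0, 0, 0, -0.01, 0, 0.4, 0.085], [0, 0, 0, -0.01, 0, 0.8, 0.085], [0, 0, 0, -0.01, 0, 0.98, 0.085], [0, 0, 0, -0.01, 0, 0.98, 0.085], [0, 0, 0, -0.01, 0, 0.98, 0.03], [0, 0, 0, -0.01, 0, 0.98, 0.03], [0, 0, 0, -0.01, 0, 0.98, 0.03], [0, 0, 0, -0.01, 0, 0.98, 0.03], [0, 0, 0, -0.01, 0, 0.98, 0.03], [0, 0, 0, -0.01, 0, 0.98, 0.03], [0, 0, 0, -0.01, 0, 0.98, 0.03], [0, 0, 0, -0.01, 0, 0.98, 0.03]]])

```text
time_s: 2.1
tool_pos: [0.4381, 0.2569, 0.1851]
eef_rot: [2.22, 2.221, 0.006]
force: [-2.2, 1.4, 7.4]
width: 0.0421
finger_force: 59.6
```

Request:
step_hand(steps=[[[0, 0, 0, 0, 0, -0.3, 0.03], [0, 0, 0, 0, 0, -0.7, 0.03], [0, 0, 0, 0, 0, -1, 0.03]]])

```text
time_s: 2.35
tool_pos: [0.4374, 0.2564, 0.2858]
eef_rot: [2.22, 2.221, 0.003]
force: [0.4, 0.0, -0.9]
width: 0.0422
finger_force: 60.9
```

Request:
step_hand(steps=[[[0, 0, 0, -0.4, 0.12, 0, 0.03], [0, 0, 0, -4.86, 1.42, 0, 0.03], [0, 0, 0, -4.86, 1.42, 0, 0.03], [0, 0, 0, -4.86, 1.42, 0, 0.03], [0, 0, 0, -4.86, 1.42, 0, 0.03], [0, 0, 0, -4.86, 1.42, 0, 0.03], [0, 0, 0, -4.86, 1.42, 0, 0.03], [0, 0, 0, -4.86, 1.42, 0, 0.03], [0, 0, 0, -4.86, 1.42, 0, 0.03], [0, 0, 0, -4.86, 1.42, 0, 0.03], [0, 0, 0, -4.86, 1.42, 0, 0.03], [0, 0, 0, -4.86, 1.42, 0, 0.03]]])

```text
time_s: 3.35
tool_pos: [0.5778, -0.2259, 0.2843]
eef_rot: [2.22, 2.22, 0.001]
force: [1.4, 1.0, -1.1]
width: 0.0419
finger_force: 60.9
```

Request:
step_hand(steps=[[[0, 0, 0, -0.4, 0.12, 0, 0.03], [0, 0, 0, -0.4, 0.12, 0, 0.03]]])

```text
time_s: 3.52
tool_pos: [0.5904, -0.2711, 0.2847]
eef_rot: [2.222, 2.211, -0.001]
force: [-0.7, 1.0, 0.4]
width: 0.0419
finger_force: 61.1
```

Request:
step_hand(steps=[[[0, 0, 0, 0.416, -0.105, 0, 0.03], [0, 0, 0, 0.416, -0.105, 0.4, 0.03], [0, 0, 0, 0.416, -0.105, 0.6, 0.03], [0, 0, 0, 0.416, -0.105, 0.6, 0.03], [0, 0, 0, 0.416, -0.105, 0.6, 0.03]]])

```text
time_s: 3.93
tool_pos: [0.5787, -0.2217, 0.2228]
eef_rot: [-2.22, -2.221, 0.001]
force: [-0.5, -0.1, -1.3]
width: 0.0421
finger_force: 61.2
```

```bash
python3 - <<'E'
from h import *
s=manip.get_image('side');cv2.imwrite('pics/s1.png',cv2.resize(s[120:320,260:500],None,fx=3,fy=3))
E
```

```text
(no output)
```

View pics/s1.png

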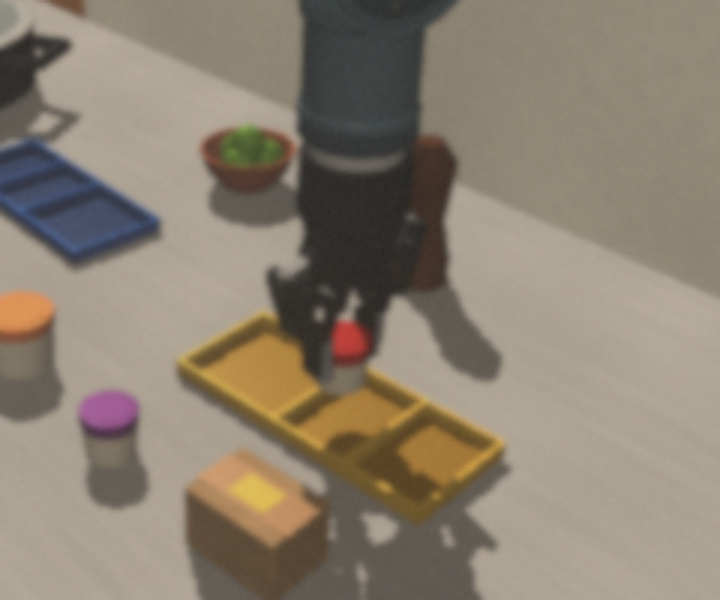

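The pot hangs upright, gripped by its lid, over the middle compartment.

Scaled: -0.0078 m is -0.078, 0.028 m is 0.28.

Request:
step_hand(steps=[[[0, 0, 0, -0.078, 0.01, 0, 0.03], [0, 0, 0, -0.078, 0.01, 0.2, 0.03], [0, 0, 0, -0.078, 0.01, 0.28, 0.03], [0, 0, 0, -0.078, 0.01, 0.28, 0.03], [0, 0, 0, -0.078, 0.01, 0.28, 0.03]]])

```text
time_s: 4.4
tool_pos: [0.5799, -0.2302, 0.195]
eef_rot: [-2.221, -2.221, 0.0]
force: [0.8, -0.1, -0.7]
width: 0.0423
finger_force: 61.2
```

Scaled: 0.006 m is 0.06, 0.003 m is 0.03.

Request:
step_hand(steps=[[[0, 0, 0, 0, 0, 0.03, 0.03], [0, 0, 0, 0, 0, 0.06, 0.03], [0, 0, 0, 0, 0, 0.06, 0.03]]])

```text
time_s: 4.65
tool_pos: [0.5799, -0.2298, 0.1887]
eef_rot: [2.221, 2.222, 0.0]
force: [0.1, 0.4, -1.1]
width: 0.0419
finger_force: 61.2
```

Request:
step_hand(steps=[[[0, 0, 0, 0, 0, 0, 0.06], [0, 0, 0, 0, 0, 0, 0.06], [0, 0, 0, 0, 0, 0, 0.06], [0, 0, 0, 0, 0, 0, 0.06], [0, 0, 0, 0, 0, -0.3, 0.06], [0, 0, 0, 0, 0, -0.7, 0.06], [0, 0, 0, 0, 0, -1, 0.085]]])

```text
time_s: 5.23
tool_pos: [0.58, -0.2299, 0.2906]
eef_rot: [2.221, 2.221, 0.0]
force: [0.7, -0.1, 0.6]
width: 0.0703
finger_force: 0.0
```

Request:
step_hand(steps=[[[0, 0, 0, 0.3, -0.5, 0, 0.085], [0, 0, 0, 0.9, -1.5, 0, 0.085], [0, 0, 0, 0.9, -1.52, 0, 0.085], [0, 0, 0, 0.9, -1.52, 0, 0.085], [0, 0, 0, 0.9, -1.52, 0, 0.085], [0, 0, 0, 0.9, -1.52, 0, 0.085], [0, 0, 0, 0.9, -1.52, 0, 0.085], [0, 0, 0, 0.9, -1.52, 0, 0.085]]])

```text
time_s: 5.9
tool_pos: [0.4293, -0.1409, 0.2897]
eef_rot: [2.22, 2.219, 0.001]
force: [0.5, -0.6, -0.6]
width: 0.0849
finger_force: 0.0
```

```bash
python3 - <<'E'
from h import *
t=manip.get_image('top')
np.set_printoptions(precision=4,suppress=True)
for n,z in(('red',.041),('purple',.037)):
    for c in blobs(t,n): print(n,cv2.contourArea(c),plane('top',cv2.minEnclosingCircle(c)[0],z))
E
```

```text
red 241.5 [ 0.5788 -0.2275  0.041 ]
purple 160.5 [ 0.4276 -0.1382  0.037 ]
```

Scaled: 0.105 m is 1.05, 0.0014 m is 0.014.

Request:
step_hand(steps=[[[0, 0, 0, 0.014, -0.01, 0.4, 0.085], [0, 0, 0, 0.014, -0.01, 0.8, 0.085], [0, 0, 0, 0.014, -0.01, 1.05, 0.085], [0, 0, 0, 0.014, -0.01, 1.05, 0.085], [0, 0, 0, 0.014, -0.01, 1.05, 0.03], [0, 0, 0, 0.014, -0.01, 1.05, 0.03], [0, 0, 0, 0.014, -0.01, 1.05, 0.03], [0, 0, 0, 0.014, -0.01, 1.05, 0.03], [0, 0, 0, 0.014, -0.01, 1.05, 0.03], [0, 0, 0, 0.014, -0.01, 1.05, 0.03], [0, 0, 0, 0.014, -0.01, 1.05, 0.03]]])

```text
time_s: 6.87
tool_pos: [0.4281, -0.1392, 0.186]
eef_rot: [2.218, 2.218, 0.001]
force: [-0.5, 0.1, 5.3]
width: 0.042
finger_force: 59.9
```

Request:
step_hand(steps=[[[0, 0, 0, 0, 0, -0.3, 0.03], [0, 0, 0, 0, 0, -0.7, 0.03], [0, 0, 0, 0, 0, -1, 0.03], [0, 0, 0, 0, 0, -1, 0.03]]])

```text
time_s: 7.2
tool_pos: [0.4295, -0.14, 0.2913]
eef_rot: [2.211, 2.212, 0.005]
force: [0.7, -0.1, -0.5]
width: 0.0419
finger_force: 60.9
```

Request:
step_hand(steps=[[[0, 0, 0, -0.3, 0.3, 0, 0.03], [0, 0, 0, -1.565, 1.565, 0, 0.03], [0, 0, 0, -1.565, 1.565, 0, 0.03], [0, 0, 0, -1.565, 1.565, 0, 0.03], [0, 0, 0, -1.565, 1.565, 0, 0.03], [0, 0, 0, -1.565, 1.565, 0, 0.03], [0, 0, 0, -1.565, 1.565, 0, 0.03], [0, 0, 0, -1.565, 1.565, 0, 0.03], [0, 0, 0, -1.565, 1.565, 0.4, 0.03], [0, 0, 0, -1.565, 1.565, 0.8, 0.03], [0, 0, 0, -1.565, 1.565, 0.93, 0.03], [0, 0, 0, -1.565, 1.565, 0.93, 0.03]]])

```text
time_s: 8.2
tool_pos: [0.5817, -0.2932, 0.1887]
eef_rot: [-2.217, -2.218, 0.001]
force: [-0.0, -0.8, -1.3]
width: 0.0423
finger_force: 64.6
```

Request:
step_hand(steps=[[[0, 0, 0, 0, 0, 0, 0.03]]])

```text
time_s: 8.28
tool_pos: [0.5827, -0.294, 0.1908]
eef_rot: [-2.22, -2.221, 0.0]
force: [0.3, -0.1, 0.8]
width: 0.0419
finger_force: 64.6
```

Request:
step_hand(steps=[[[0, 0, 0, -0.02, 0.01, 0.01, 0.03], [0, 0, 0, -0.02, 0.01, 0.02, 0.03], [0, 0, 0, -0.02, 0.01, 0.02, 0.03]]])

```text
time_s: 8.53
tool_pos: [0.5845, -0.297, 0.1895]
eef_rot: [2.221, 2.221, 0.0]
force: [0.8, 0.1, -0.1]
width: 0.0419
finger_force: 64.6
```

Request:
step_hand(steps=[[[0, 0, 0, 0, 0, 0, 0.06], [0, 0, 0, 0, 0, 0, 0.06], [0, 0, 0, 0, 0, 0, 0.06], [0, 0, 0, 0, 0, 0, 0.06], [0, 0, 0, 0, 0, -0.3, 0.06], [0, 0, 0, 0, 0, -0.7, 0.06], [0, 0, 0, 0, 0, -1, 0.085], [0, 0, 0, 0, 0, -1, 0.085]]])

```text
time_s: 9.2
tool_pos: [0.5866, -0.2985, 0.2969]
eef_rot: [2.212, 2.213, 0.003]
force: [0.9, -1.6, 1.6]
width: 0.0813
finger_force: 0.0
```

Request:
step_hand(steps=[[[0, 0, -0.5, 0.04, -0.4, 0, 0.085], [0, 0, -0.5, 0.125, -1.43, 0, 0.085], [0, 0, -0.5, 0.125, -1.43, 0, 0.085], [0, 0, -0.5, 0.125, -1.43, 0, 0.085], [0, 0, -0.5, 0.125, -1.43, 0, 0.085], [0, 0, -0.5, 0.125, -1.43, 0, 0.085], [0, 0, -0.5, 0.125, -1.43, 0, 0.085]]])

```text
time_s: 9.78
tool_pos: [0.442, -0.2849, 0.2893]
eef_rot: [2.107, 2.328, 0.0]
force: [0.2, 0.6, 0.9]
width: 0.0851
finger_force: 0.0
```

```bash
python3 - <<'E'
from h import *
t=manip.get_image('top')
np.set_printoptions(precision=4,suppress=True)
for n,z in(('red',.041),('purple',.041)):
    for c in blobs(t,n): print(n,cv2.contourArea(c),plane('top',cv2.minEnclosingCircle(c)[0],z))
cv2.imwrite('pics/t2.png',cv2.resize(t[150:310,160:500],None,fx=2.2,fy=2.2))
E
```

```text
red 242.5 [ 0.5774 -0.2275  0.041 ]
purple 248.0 [ 0.5826 -0.2952  0.041 ]
```

View pics/t2.png

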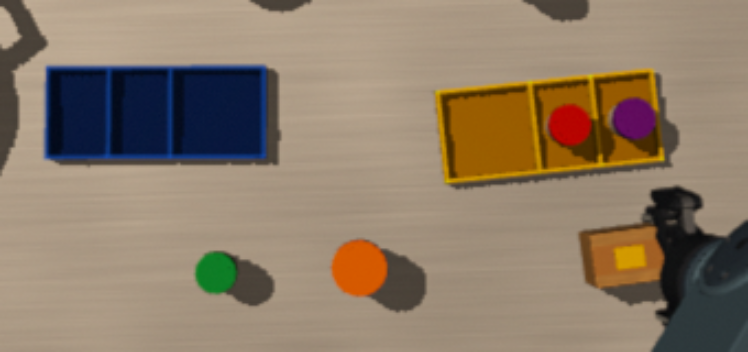

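The red and purple lids are inside the middle and end compartments, with red at crop px (570,125) and purple at (634,118). The gripper is above the carton.

Request:
step_hand(steps=[[[0, 0, 0, 0.02, -0.015, 0.4, 0.085], [0, 0, 0, 0.02, -0.015, 0.8, 0.085], [0, 0, 0, 0.02, -0.015, 1.05, 0.085], [0, 0, 0, 0.02, -0.015, 1.05, 0.085], [0, 0, 0, 0.02, -0.015, 1.05, 0.04], [0, 0, 0, 0.02, -0.015, 1.05, 0.04], [0, 0, 0, 0.02, -0.015, 1.05, 0.04], [0, 0, 0, 0.02, -0.015, 1.05, 0.04], [0, 0, 0, 0.02, -0.015, 1.05, 0.04], [0, 0, 0, 0.02, -0.015, 1.05, 0.04], [0, 0, 0, 0.02, -0.015, 1.05, 0.04]]])

```text
time_s: 10.75
tool_pos: [0.4408, -0.2835, 0.1859]
eef_rot: [2.104, 2.326, -0.0]
force: [1.3, 0.9, 7.0]
width: 0.055
finger_force: 65.0
```

Request:
step_hand(steps=[[[0, 0, 0, 0, 0, -0.3, 0.04], [0, 0, 0, 0, 0, -0.7, 0.04], [0, 0, 0, 0, 0, -1, 0.04], [0, 0, 0, 0, 0, -1, 0.04], [0, 0, 0, 0, 0, -1, 0.04]]])

```text
time_s: 11.17
tool_pos: [0.4403, -0.2832, 0.2863]
eef_rot: [2.104, 2.326, -0.001]
force: [-1.3, 1.0, -2.2]
width: 0.0558
finger_force: 65.0
```

Request:
step_hand(steps=[[[0, 0, 0.12, 0.2, 0.3, 0, 0.04], [0, 0, 0.12, 1.21, 1.47, 0, 0.04], [0, 0, 0.12, 1.21, 1.47, 0, 0.04], [0, 0, 0.12, 1.21, 1.47, 0, 0.04], [0, 0, 0.12, 1.21, 1.47, 0, 0.04], [0, 0, 0.12, 1.21, 1.47, 0, 0.04], [0, 0, 0.12, 1.21, 1.47, 0, 0.04], [0, 0, 0.12, 1.21, 1.47, 0.4, 0.04], [0, 0, 0.12, 1.21, 1.47, 0.65, 0.04], [0, 0, 0.12, 1.21, 1.47, 0.65, 0.04], [0, 0, 0.12, 1.21, 1.47, 0.65, 0.04]]])

```text
time_s: 12.08
tool_pos: [0.5721, -0.1478, 0.2164]
eef_rot: [-2.133, -2.299, 0.003]
force: [0.1, -0.6, -1.5]
width: 0.0553
finger_force: 64.9
```

```bash
python3 - <<'E'
from h import *
s=manip.get_image('side');cv2.imwrite('pics/s2.png',cv2.resize(s[150:330,260:500],None,fx=3,fy=3))
E
```

```text
(no output)
```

View pics/s2.png

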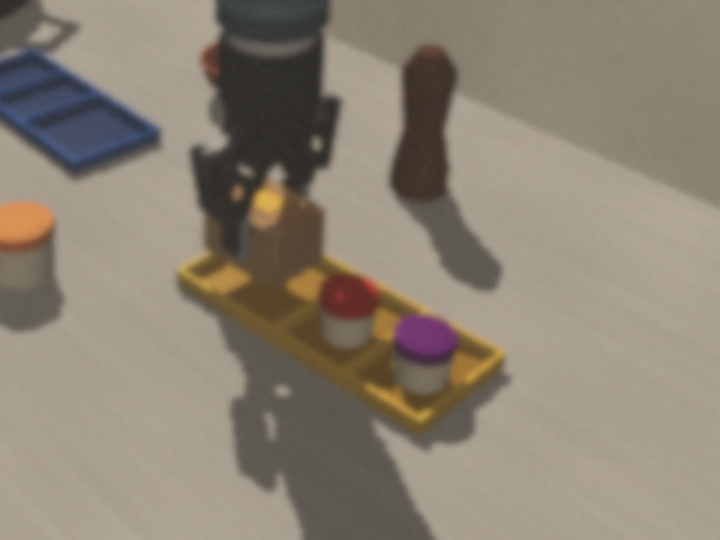

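The carton hangs level over the large compartment, and both pots stand flat.

Request:
step_hand(steps=[[[0, 0, 0, 0, 0.02, 0.1, 0.04], [0, 0, 0, 0, 0.02, 0.2, 0.04], [0, 0, 0, 0, 0.02, 0.24, 0.04], [0, 0, 0, 0, 0.02, 0.27, 0.04], [0, 0, 0, 0, 0.02, 0.27, 0.04]]])

```text
time_s: 12.55
tool_pos: [0.5756, -0.1473, 0.191]
eef_rot: [-2.135, -2.303, 0.001]
force: [-0.5, -0.0, -2.5]
width: 0.0553
finger_force: 65.0
```

Request:
step_hand(steps=[[[0, 0, 0, 0, 0, 0.02, 0.04], [0, 0, 0, 0, 0, 0.02, 0.04]]])

```text
time_s: 12.72
tool_pos: [0.576, -0.1474, 0.1897]
eef_rot: [2.135, 2.304, 0.0]
force: [-0.2, 0.4, -2.0]
width: 0.0556
finger_force: 65.0
```

Request:
step_hand(steps=[[[0, 0, 0, 0, 0, 0, 0.07], [0, 0, 0, 0, 0, 0, 0.07], [0, 0, 0, 0, 0, 0, 0.07], [0, 0, 0, 0, 0, 0, 0.07], [0, 0, 0, 0, 0, -0.3, 0.07], [0, 0, 0, 0, 0, -0.7, 0.07], [0, 0, 0, 0, 0, -1, 0.085], [0, 0, 0, 0, 0, -1, 0.085]]])

```text
time_s: 13.38
tool_pos: [0.5784, -0.1485, 0.2974]
eef_rot: [2.127, 2.296, 0.006]
force: [1.5, -0.8, 0.9]
width: 0.085
finger_force: 0.0
```

Request:
step_hand(steps=[[[0, 0, 0.38, 0.4, -0.3, 0, 0.085], [0, 0, 0.38, 1.53, -1.26, 0, 0.085], [0, 0, 0.38, 1.53, -1.26, 0, 0.085], [0, 0, 0.38, 1.53, -1.26, 0, 0.085], [0, 0, 0.38, 1.53, -1.26, 0, 0.085], [0, 0, 0.38, 1.53, -1.26, 0, 0.085], [0, 0, 0.38, 1.53, -1.26, 0, 0.085], [0, 0, 0.38, 1.53, -1.26, 0, 0.085]]])

```text
time_s: 14.05
tool_pos: [0.4392, -0.0046, 0.2903]
eef_rot: [2.219, 2.221, 0.001]
force: [-0.2, 0.2, 0.8]
width: 0.0851
finger_force: 0.0
```

```bash
python3 - <<'E'
from h import *
t=manip.get_image('top')
np.set_printoptions(precision=4,suppress=True)
for n,z in(('red',.041),('purple',.041),('yellow',.053),('orange',.047),('green',.037)):
    for c in blobs(t,n)[:3]: print(n,cv2.contourArea(c),plane('top',cv2.minEnclosingCircle(c)[0],z))
cv2.imwrite('pics/t3.png',cv2.resize(t[150:310,160:500],None,fx=2.2,fy=2.2))
E
```

```text
red 246.5 [ 0.5779 -0.2272  0.041 ]
purple 248.0 [ 0.5826 -0.2956  0.041 ]
yellow 4140.5 [ 0.5777 -0.2039  0.053 ]
orange 2019.0 [ 0.6846 -0.6276  0.047 ]
green 243.0 [0.4355 0.1454 0.037 ]
```

View pics/t3.png

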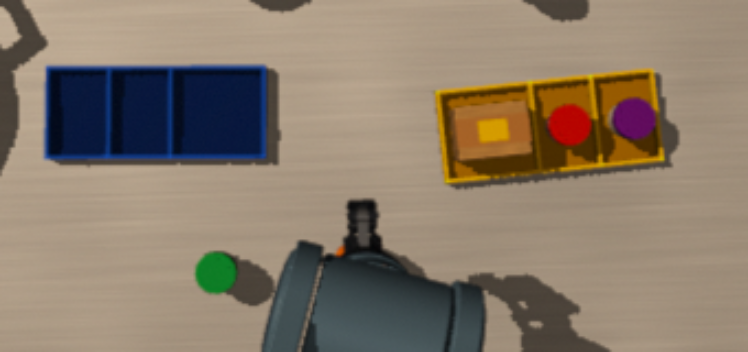

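The carton sits in the large compartment at crop px (493,130), clear of the walls. Next is the dal tub.

Scaled: 0.098 m is 0.98, 0.08 m is 0.8.

Request:
step_hand(steps=[[[0, 0, 0, 0, -0.01, 0.4, 0.085], [0, 0, 0, 0, -0.01, 0.8, 0.085], [0, 0, 0, 0, -0.01, 0.98, 0.085], [0, 0, 0, 0, -0.01, 0.98, 0.085], [0, 0, 0, 0, -0.01, 0.98, 0.04], [0, 0, 0, 0, -0.01, 0.98, 0.04], [0, 0, 0, 0, -0.01, 0.98, 0.04], [0, 0, 0, 0, -0.01, 0.98, 0.04], [0, 0, 0, 0, -0.01, 0.98, 0.04], [0, 0, 0, 0, -0.01, 0.98, 0.04], [0, 0, 0, 0, -0.01, 0.98, 0.04]]])

```text
time_s: 15.02
tool_pos: [0.4388, -0.005, 0.1936]
eef_rot: [2.219, 2.219, 0.002]
force: [-1.8, -1.7, 6.7]
width: 0.0563
finger_force: 63.9
```

Request:
step_hand(steps=[[[0, 0, 0, 0, 0, -0.3, 0.04], [0, 0, 0, 0, 0, -0.7, 0.04], [0, 0, 0, 0, 0, -1, 0.04], [0, 0, 0, 0, 0, -1, 0.04], [0, 0, 0, 0, 0, -1, 0.04]]])

```text
time_s: 15.43
tool_pos: [0.4385, -0.0046, 0.2941]
eef_rot: [2.217, 2.218, 0.005]
force: [-0.2, -0.2, -3.0]
width: 0.0561
finger_force: 65.8
```

Scaled: 0.1665 m is 1.665, 0.146 m is 1.46.

Request:
step_hand(steps=[[[0, 0, 0, 0.25, 0.3, 0, 0.04], [0, 0, 0, 1.46, 1.665, 0, 0.04], [0, 0, 0, 1.46, 1.665, 0, 0.04], [0, 0, 0, 1.46, 1.665, 0, 0.04], [0, 0, 0, 1.46, 1.665, 0, 0.04], [0, 0, 0, 1.46, 1.665, 0, 0.04], [0, 0, 0, 1.46, 1.665, 0, 0.04], [0, 0, 0, 1.46, 1.665, 0.3, 0.04], [0, 0, 0, 1.46, 1.665, 0.65, 0.04], [0, 0, 0, 1.46, 1.665, 0.88, 0.04], [0, 0, 0, 1.46, 1.665, 0.88, 0.04], [0, 0, 0, 1.46, 1.665, 0.88, 0.04]]])

```text
time_s: 16.43
tool_pos: [0.6026, 0.1411, 0.2013]
eef_rot: [-2.219, -2.218, 0.007]
force: [0.2, 0.1, -3.4]
width: 0.0558
finger_force: 69.9
```

Request:
step_hand(steps=[[[0, 0, 0, 0, 0, 0, 0.04], [0, 0, 0, 0, 0, 0, 0.04]]])

```text
time_s: 16.6
tool_pos: [0.6047, 0.1414, 0.2053]
eef_rot: [2.221, 2.22, 0.002]
force: [0.2, -0.5, -2.7]
width: 0.0559
finger_force: 69.9
```

Request:
step_hand(steps=[[[0, 0, 0, 0, 0, 0.05, 0.04], [0, 0, 0, 0, 0, 0.075, 0.04], [0, 0, 0, 0, 0, 0.085, 0.04], [0, 0, 0, 0, 0, 0.085, 0.04]]])

```text
time_s: 16.93
tool_pos: [0.604, 0.1416, 0.1951]
eef_rot: [-2.221, -2.221, 0.0]
force: [0.2, 0.2, -2.0]
width: 0.0562
finger_force: 69.9
```

Request:
step_hand(steps=[[[0, 0, 0, 0, 0, 0, 0.075], [0, 0, 0, 0, 0, 0, 0.075], [0, 0, 0, 0, 0, 0, 0.075], [0, 0, 0, 0, 0, 0, 0.075], [0, 0, 0, 0, 0, -0.3, 0.075], [0, 0, 0, 0, 0, -0.7, 0.075], [0, 0, 0, 0, 0, -1, 0.085], [0, 0, 0, 0, 0, -1, 0.085]]])

```text
time_s: 17.6
tool_pos: [0.6069, 0.1418, 0.3033]
eef_rot: [2.215, 2.215, 0.015]
force: [0.5, -0.0, 0.5]
width: 0.0849
finger_force: 0.0
```

Request:
step_hand(steps=[[[0, 0, 0, 0, -0.4, 0, 0.085], [0, 0, 0, 0.026, -1.68, 0, 0.085], [0, 0, 0, 0.026, -1.68, 0, 0.085], [0, 0, 0, 0.026, -1.68, 0, 0.085], [0, 0, 0, 0.026, -1.68, 0, 0.085], [0, 0, 0, 0.026, -1.68, 0, 0.085], [0, 0, 0, 0.026, -1.68, 0, 0.085], [0, 0, 0, 0.026, -1.68, 0, 0.085]]])

```text
time_s: 18.27
tool_pos: [0.4377, 0.1441, 0.2962]
eef_rot: [2.22, 2.22, 0.003]
force: [0.2, 1.4, 0.4]
width: 0.0851
finger_force: 0.0
```

```bash
python3 - <<'E'
from h import *
t=manip.get_image('top')
np.set_printoptions(precision=4,suppress=True)
for c in [c for c in blobs(t,'orange') if cv2.contourArea(c)<900]: print(cv2.contourArea(c),plane('top',cv2.minEnclosingCircle(c)[0],.051))
E
```

```text
453.0 [0.6029 0.1443 0.051 ]
```

Request:
step_hand(steps=[[[0, 0, 0, 0, 0, 0.4, 0.085], [0, 0, 0, 0, 0, 0.8, 0.085], [0, 0, 0, 0, 0, 1.1, 0.085], [0, 0, 0, 0, 0, 1.1, 0.085], [0, 0, 0, 0, 0, 1.1, 0.03], [0, 0, 0, 0, 0, 1.1, 0.03], [0, 0, 0, 0, 0, 1.1, 0.03], [0, 0, 0, 0, 0, 1.1, 0.03], [0, 0, 0, 0, 0, 1.1, 0.03], [0, 0, 0, 0, 0, 1.1, 0.03], [0, 0, 0, 0, 0, 1.1, 0.03]]])

```text
time_s: 19.23
tool_pos: [0.4377, 0.1443, 0.1878]
eef_rot: [2.219, 2.219, 0.006]
force: [-1.1, -0.2, 4.4]
width: 0.0415
finger_force: 59.8
```

Request:
step_hand(steps=[[[0, 0, 0, 0, 0, -0.3, 0.03], [0, 0, 0, 0, 0, -0.7, 0.03], [0, 0, 0, 0, 0, -1, 0.03], [0, 0, 0, 0, 0, -1, 0.03], [0, 0, 0, 0, 0, -1, 0.03]]])

```text
time_s: 19.65
tool_pos: [0.4374, 0.1443, 0.2889]
eef_rot: [2.217, 2.218, 0.01]
force: [0.2, 0.8, -1.4]
width: 0.0421
finger_force: 60.9
```

Request:
step_hand(steps=[[[0, 0, 0, 0.25, 0.3, 0, 0.03], [0, 0, 0, 1.46, 1.72, 0, 0.03], [0, 0, 0, 1.46, 1.72, 0, 0.03], [0, 0, 0, 1.46, 1.72, 0, 0.03], [0, 0, 0, 1.46, 1.72, 0, 0.03], [0, 0, 0, 1.46, 1.72, 0, 0.03], [0, 0, 0, 1.46, 1.72, 0, 0.03], [0, 0, 0, 1.46, 1.72, 0.3, 0.03], [0, 0, 0, 1.46, 1.72, 0.65, 0.03], [0, 0, 0, 1.46, 1.72, 0.88, 0.03], [0, 0, 0, 1.46, 1.72, 0.88, 0.03], [0, 0, 0, 1.46, 1.72, 0.88, 0.03]]])

```text
time_s: 20.65
tool_pos: [0.6069, 0.2896, 0.1954]
eef_rot: [-2.22, -2.22, 0.006]
force: [0.5, 0.2, -0.2]
width: 0.0417
finger_force: 65.4
```

Request:
step_hand(steps=[[[0, 0, 0, 0, 0, 0, 0.03], [0, 0, 0, 0, 0, 0, 0.03]]])

```text
time_s: 20.82
tool_pos: [0.6089, 0.2902, 0.1994]
eef_rot: [2.221, 2.22, 0.004]
force: [-0.3, -0.2, -0.3]
width: 0.0416
finger_force: 65.4
```

Careful with the scale: shifts go in units of 100 mm and turns go in units of 0.2 rad. That gives: 0.0085 m is 0.085, 0.005 m is 0.05.

Request:
step_hand(steps=[[[0, 0, 0, 0, 0, 0.05, 0.03], [0, 0, 0, 0, 0, 0.085, 0.03], [0, 0, 0, 0, 0, 0.085, 0.03]]])

```text
time_s: 21.07
tool_pos: [0.6079, 0.2901, 0.1885]
eef_rot: [-2.221, -2.221, 0.0]
force: [-0.4, -0.5, -0.7]
width: 0.042
finger_force: 65.4
```

Request:
step_hand(steps=[[[0, 0, 0, 0, 0, 0, 0.06], [0, 0, 0, 0, 0, 0, 0.06], [0, 0, 0, 0, 0, 0, 0.06], [0, 0, 0, 0, 0, 0, 0.06], [0, 0, 0, 0, 0, -0.3, 0.06], [0, 0, 0, 0, 0, -0.7, 0.06], [0, 0, 0, 0, 0, -1, 0.085], [0, 0, 0, 0, 0, -1.3, 0.085]]])

```text
time_s: 21.73
tool_pos: [0.6082, 0.2902, 0.3208]
eef_rot: [2.221, 2.221, 0.001]
force: [-0.1, 0.5, 0.1]
width: 0.0813
finger_force: 0.0
```

Request:
step_hand(steps=[[[0, 0, 0, 0.2, -0.3, 0, 0.085], [0, 0, 0, 2, -2, -0.4, 0.085], [0, 0, 0, 2, -2, -0.4, 0.085], [0, 0, 0, 2, -2, -0.4, 0.085], [0, 0, 0, 2, -2, -0.4, 0.085], [0, 0, 0, 2, -2, -0.4, 0.085], [0, 0, 0, 2, -2, -0.4, 0.085], [0, 0, 0, 2, -2, -0.4, 0.085], [0, 0, 0, 2, -2, -0.4, 0.085], [0, 0, 0, 2, -2, -0.4, 0.085]]])

```text
time_s: 22.57
tool_pos: [0.408, 0.4902, 0.3587]
eef_rot: [2.22, 2.222, 0.0]
force: [0.8, 0.1, -0.7]
width: 0.0851
finger_force: 0.0
```

```bash
python3 - <<'E'
from h import *
t=manip.get_image('top');s=manip.get_image('side')
np.set_printoptions(precision=4,suppress=True)
B=(np.array([.606,.2091]),-.029);Y=(np.array([.5786,-.2125]),-3.066)
HSV['yellow']=((18,220,150),(30,255,255))
for n,z,(c0,a) in(('orange',.051,B),('green',.041,B),('red',.041,Y),('purple',.041,Y)):
    for c in blobs(t,n):
        if cv2.contourArea(c)<900:
            p=plane('top',cv2.minEnclosingCircle(c)[0],z)[:2]-c0; print(n,cv2.contourArea(c),np.array([[np.cos(a),np.sin(a)],[-np.sin(a),np.cos(a)]])@p)
p=plane('top',(384,209),.053)[:2]-Y[0];a=Y[1];print('carton',np.array([[np.cos(a),np.sin(a)],[-np.sin(a),np.cos(a)]])@p)
cv2.imwrite('pics/t4.png',cv2.resize(t[90:250,160:500],None,fx=2.2,fy=2.2));cv2.imwrite('pics/s4.png',cv2.resize(s[140:310,220:450],None,fx=3.4,fy=3.4))
E
```

```text
orange 449.0 [-0.0011 -0.0649]
green 268.0 [-0.0017  0.0831]
red 245.5 [0.0012 0.0147]
purple 249.0 [0.0023 0.0832]
carton [-0.0006 -0.0667]
```

View pics/t4.png

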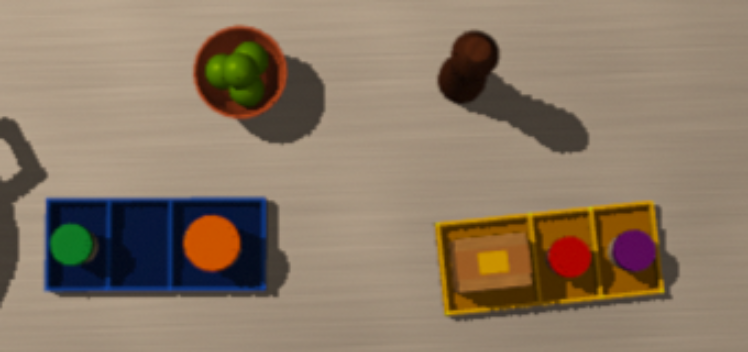

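View pics/s4.png

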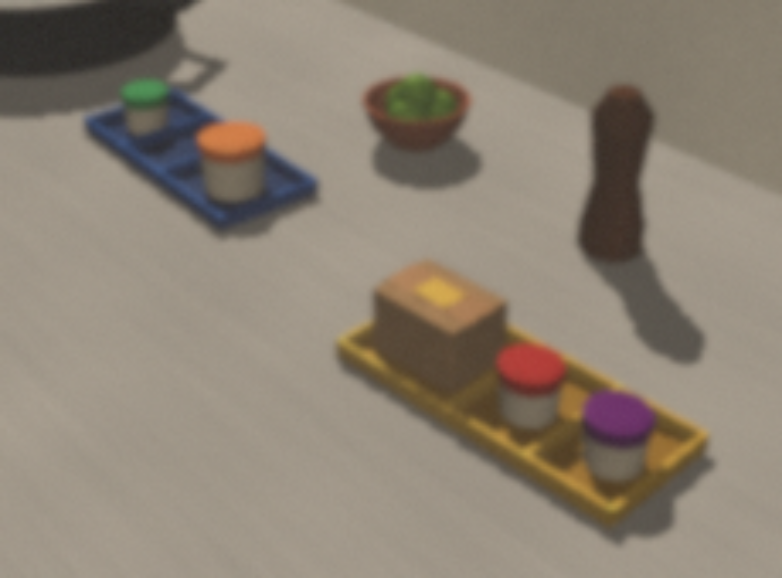

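Both views show all five items standing flat in their own compartments, within 3 mm of centre by measurement. The lime bowl and pepper mill have not moved.

```bash
python3 -c "
from rig import manip; print(manip.job_done())"
```

```text
the job is handed in; nothing more can be done
None
```

Both orders are packed and handed in at about 23 s of the 115 s allowed. In the last camera check every item stood flat within 3 mm of its compartment centre and the lime bowl and pepper mill had not moved, but the hand-in returned no verdict.

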